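# Vibration reading on a bench pump at the test setting

## Robot

A 6-joint arm with a two-finger parallel gripper is mounted at the origin on the work surface. World frame = base frame: x ahead of the robot, y to its left, z up, the work surface at z = 0. Lengths are in mm, angles in degrees, forces in N, time in s.
With the tool pointing down it reaches from about 350 to 850 mm from the base axis. Payload 8.1 kg.
Tool frame: the origin (TCP) lies midway between the tips of the shut fingers; the grasp point (between the pads) lies 19 mm behind it (r.grasp_offset is the distance from the TCP to the grasp point, in mm); z points along the fingers, x is the direction in which the jaws open and shut, and the axes are right-handed (so a half turn about z gives the same grasp; the last joint's range is limited). The gripper opens to 85 mm and grips with 20 to 120 N. Pads are 22 mm wide; open, the fingers measure 114 mm over their backs; the gripper's body (76 mm by 85 mm) begins 54 mm behind the grasp point. The pads swing forward as they close: fully open they stand 13 mm farther back than shut.
Start: joints at [-70.153, 7.471, 85.268, -0, 87.261, -4.893], TCP at [251.124, -544.924, 231.292] pointing down, gripper open.
Joint ranges: [-169.43, 169.43], [-51.17, 129.36], [1.28, 143.12], [-76.62, 256.62], [0, 156.53], [-152.29, 152.29]. Speed limits (degrees/s): [136.94, 136.94, 159.86, 180, 180, 180].

## Interface

Orientations are given as [roll, pitch, yaw] about the fixed x, y, z axes, in that order (R = Rz(yaw) Ry(pitch) Rx(roll)).
In Python, from bench import r, optics, hand_in gives the robot as it stands.
- The arm moves only by the shell command python3 -m pendant 'ROWS' [FORCE]. ROWS is JSON, a list of rows, each a list of 5 numbers: the opening, from 0 (shut) to 1 (fully open), then the shift along the tool's x, y, z in mm, then the turn about the tool's z in degrees. A call has 1 to 10 rows; each row shifts and turns the commanded pose from where the row before left it, along the tool's axes as they then stand; what a row does not reach is not made up. A row lasts 1/10 s, in which the tool goes at most 50 mm and 8.59 degrees, less where a joint would pass 70% of its speed; a pose out of reach is approached as far as the arm can. A call with a gripper value outside its range is refused whole. The fingers move at their own pace and stop on an object; FORCE is the grip in N (left out, the last holds). Time passes only in rows, so rows that do not move let the fingers close. It gives the time, the measured TCP pose, the force and the opening at its end, in the units of the state.
- r.sense(): the state, without advancing time (a new reading comes with each control period).
- optics.snapshot(name): name is "scene" or "side" or "wrist"; returns (picture, depth): 480x640x3 uint8, blue, green, red; 480x640 float32, mm along the optical axis (not along the pixel's ray), 0 where there is no reading.
- optics.camera_params(name): a dict with "camera_matrix" (3x3 intrinsics, pixels), "k1" (the pictures are not rectified: a ray, as slopes to the right and down, at radius r is drawn at 1 + k1 r^2 times it, then the intrinsics apply), "eye" and "orientation" of the camera in the world. Camera axes: x right, y down, z forward; pixel columns grow to the right and rows downward; lengths in mm; the calibration is good to about 2 mm. A picture is of the moment at which its call begins: read the wrist's pose just before it. camera_params takes no time and is no camera call; for the wrist camera it gives the pose at the moment of the call.
- hand_in(): hands the job in, once; it reports no verdict.
Trained networks look in the newest picture that a camera, given by its name, has taken for a name from the list of things; names that differ only in an ending like _2 or _b are one class to them, and where a whole thing is asked for, a point or a joint stands for the part that bears it (a point fixed in the world has none). Each returns a list of dicts, best first, with "score" (0 to 1); they miss things now and then, are a little off and sometimes report something else, mostly with a low value. They report only what shows in the picture. A call takes as long as a camera call. They do not tell look-alikes from the thing itself.
- optics.search_frame(camera, query): "at" ([x, y, z] in mm, in world coordinates, good to about 4 mm: the middle of the surface that is visible of it).
The state is a dict: "time": time; "joint_pos": joint angles; "qd": joint speeds; "joint_efforts": joint torques, N m; "tool_pos": TCP position; "tcp_rot": TCP orientation; "ft_force": force on the tool from outside, world axes, zero at the start; "wrist_torque": the same for the moment, N m; "finger_gap": finger opening in mm.
Only numpy, scipy, OpenCV 4.12 (cv2) and the standard library are available. Lean on these libraries where they do the work, as an engineer would, in place of code of your own. Each camera call takes 0.05 s, during which the arm holds its last target. There are 200 camera calls.

## Task

Turn the pump's selector knob to the long mark with the dot, then take the vibration pen out of its stand and press its sprung tip gently onto the centre of the small ringed disc on the sloping top of the pump head, with the pen square to the disc's face and the tip pushed about half-way in. Finish while still holding the pen like that, and leave the other things on the bench where they are.

Things in the scene. Friction and masses are not known exactly. Their poses are not given: they have to be found in the camera images.
- pump: Bench pump, fixed, 200 (x) x 270 (y) x 115 mm high; origin under its centre, z up, its -x side towards the robot at yaw 0. Its +y half is a white control box with a black panel on top, 70 mm above the bench; its -y half is an aluminium pump head whose top slopes down towards -x (20 deg), with four bolt heads (10 mm across, 4 mm high) at the corners, and a grey motor behind it (+x).
- selector (a joint): Angle of the black selector knob on the pump's panel (vertical axis), 0 to 1.6 rad, growing clockwise seen from above. It clicks into rests at 0, 0.4, 0.8, 1.2 and 1.6 rad (a white tick each on the panel) and is drawn to the nearest; about 0.08 N m turns it past a click. The long mark with the dot is at 1.2; 1.6 is the end stop. It starts at or near 0 or 0.4.
- selector_grip (a point): Point on the knob's axis at the height to grip, 107 mm above the bench. The knob: a 44 mm disc (top 23 mm below this point) with an upright bar grip 42 mm long, 14 mm thick, its top 7 mm above this point. The point turns with the knob: bar along its x, thickness along y. A white line at the bar's -x end is the pointer; at 0 rad it points to the pump's -x.
- disc: The measuring disc: plain steel, 24 mm across, 3 mm high, a dark ring and a centre dot on it, in the middle of the pump head's sloping top, part of the pump. Origin at the centre of its underside; its z axis is the outward normal of its face, tilted 20 deg from vertical towards the pump's -x.
- spot (a point): Centre of the disc's upper face, where the pen's tip goes (axes as the disc's).
- stand: Grey block, 70 x 70 x 80 mm high, fixed to the bench at one or other side of the pump, with a square 19 mm hole through its middle from the top. Origin under its centre. The pen's shoulder (its z = 70 mm) rests on the block's top with nose and tip in the hole, the tip's end 10 mm above the bench; lift the pen over 70 mm to clear it.
- pen: Vibration pen, about 0.12 kg, loose, upright in the stand: white square body 22 x 22 mm (z = 70 to 165 mm, the top), black square nose 16 x 16 mm (z = 20 to 70 mm), round steel tip 6 mm. Origin at the tip's end when fully out; z axis along the pen from tip to top; x, y along its flat sides. Centre of mass near z = 100 mm; grip the white body on two flat sides.
- plunger (a joint): How far the pen's sprung tip is pushed in (m): 0 fully out, 0.014 at its end stop. The spring pushes with 1 N at the start of the travel, 2.75 N half-way, 4.5 N at the stop.
- tip (a point): End of the pen's sprung tip; it moves with the tip.
- vial_rack: Bystander: grey rack of small vials, 80 x 120 x 51 mm, on the other side of the pump from the stand. Origin at the centre of its underside.
- amber_bottle: Bystander: amber bottle, 70 mm wide, 150 mm high, behind the pump. Origin under its centre.
- clear_bottle: Bystander: clear bottle with a screw cap, 86 mm wide, 170 mm high, behind the pump. Origin under its centre.
- beaker: Bystander: glass beaker, 70 mm wide, 90 mm high. Origin under its centre.
- spanner: Bystander: steel spanner 140 mm long, lying flat in front of the pump. Origin under its middle.
- filter: Bystander: white disc filter, 40 mm wide, 26 mm high. Origin under its centre.
- mouse: Bystander: black computer mouse, 100 x 60 x 30 mm. Origin under its centre.
There are look-alikes about, which are no part of the job. Leave any purple look-alike of the stand alone.

How it is judged (in metres and radians):
On the way, in this order (a step that is already met when the one before it is completed fails the run):
1. the selector rests at the long mark (value of joint selector between 1.08 and 1.32 rad and contact force between the fingers and pump below 0.2 N), for 0.3 s.
2. the pen is lifted clear of its stand in the gripper (height (world z) of pen above 0.085 m and contact force between pen and stand below 0.05 N and contact force between the fingers and pen above 1 N), for 0.2 s.
At the end, for the whole second after the job is handed in: Selector within 0.12 rad of the long mark; the gripped pen, out of its stand and still, has its tip within 6 mm of the disc's centre, its axis within 0.16 rad of the disc's normal, the tip pushed in 2 to 12.5 mm, pressing with 0.8 to 7 N, through the last second while held (value of joint selector between 1.08 and 1.32 rad and distance between tip and spot below 0.006 m and angle between the z axis of pen and the z axis of disc, either way round below 0.16 rad and contact force between pen and disc between 0.8 and 7 N and value of joint plunger between 0.002 and 0.0125 m and linear speed of pen below 0.02 m/s and contact force between the fingers and pen above 1 N and contact force between pen and stand below 0.05 N); the arm keeps its last pose, push and grip.
It fails at once if the pen is pressed on the pump harder than 15 N (contact force between pen and pump above 15 N).
It fails at once if a bystander is moved more than 30 mm or tipped (distance of any of vial_rack, amber_bottle, clear_bottle, beaker, spanner, filter, mouse from where it was at the start of the episode above 0.03 m or angle between any of vial_rack, amber_bottle, clear_bottle, beaker, spanner, filter, mouse's own z axis and vertical above 0.5 rad).
It also fails if it takes over 51 s, if anything falls off the work surface, if the arm or the gripper's body presses on something with over 40 N, if the wrist force passes 120 N, or if a joint passes its speed limit or range.

## Working session

There is one attempt and no reset: what is moved stays moved. The work goes in short steps, Python scripts to look and compute and a shell command to move; the robot and the scene stay as the last step left them, time stands still between calls to the robot, and variables do not carry over. Pictures are saved under pics/ and viewed, about 8 in all and at most 12, crops included, and the job is handed in when it is done.

```bash
ls; mkdir -p pics
python3 - <<'E'
from bench import r,optics
import cv2,numpy as np
ims=[]
for c in ["scene","side"]:
    p,d=optics.snapshot(c); cv2.imwrite(f"pics/{c}0.png",p); np.save(f"pics/{c}d.npy",d)
    k=optics.camera_params(c); print(c,k)
    for q in ["pump","selector","disc","stand","pen","vial_rack","amber_bottle","clear_bottle","beaker","spanner","filter","mouse"]:
        print(q,[(np.round(x["at"]).tolist(),round(x["score"],2)) for x in optics.search_frame(c,q)[:3]])
print(r.sense())
E
```

```text
pics
scene {'camera_matrix': array([[473.74921267,   0.        , 319.62625552],
       [  0.        , 473.74921267, 243.61264532],
       [  0.        ,   0.        ,   1.        ]]), 'k1': -0.07081595562767881, 'eye': array([ 909.30718572, -540.42859712, 1155.35352946]), 'orientation': array([-148.49617745,    0.26268721,   36.94060379])}
pump [([578.0, -33.0, 74.0], 0.98), ([345.0, -160.0, 7.0], 0.39)]
selector [([549.0, 33.0, 95.0], 0.62), ([784.0, -91.0, 100.0], 0.26)]
disc [([503.0, 298.0, 37.0], 0.63), ([557.0, -101.0, 94.0], 0.39)]
stand [([525.0, -338.0, 81.0], 0.96), ([615.0, -447.0, 77.0], 0.84), ([275.0, -392.0, 79.0], 0.79)]
pen [([510.0, -330.0, 147.0], 0.51)]
vial_rack [([502.0, 297.0, 35.0], 0.74), ([525.0, -340.0, 83.0], 0.15)]
amber_bottle [([782.0, -94.0, 99.0], 0.66)]
clear_bottle [([783.0, 94.0, 110.0], 0.9)]
beaker [([652.0, -332.0, 40.0], 0.62)]
spanner [([347.0, -160.0, 8.0], 0.9)]
filter [([368.0, 154.0, 14.0], 0.55)]
mouse [([665.0, 340.0, 34.0], 0.66), ([781.0, 92.0, 112.0], 0.36)]
side {'camera_matrix': array([[612.70748979,   0.        , 324.94037166],
   
[... 903 characters left out ...]
51.0, 357.0, 28.0], 0.66)]
{'time': 1.3, 'joint_pos': array([-7.01517696e+01,  7.46968975e+00,  8.52669943e+01,  9.98660485e-04,
        8.72597361e+01, -4.89179224e+00]), 'qd': array([-0.11853892,  0.07962152,  0.02498194,  0.05178276,  0.01362585,
       -0.01075657]), 'joint_efforts': array([ 3.29209768e-03, -5.69311917e+01, -5.00856936e+01,  3.27180060e-04,
        1.20486813e-03, -3.68638155e-06]), 'tool_pos': array([ 251.14695908, -544.93387185,  231.31535917]), 'tcp_rot': array([-1.79999311e+02, -3.65188792e-03, -6.52600251e+01]), 'ft_force': array([-0.07245255, -0.14260342, -0.18320852]), 'wrist_torque': array([-0.00868509,  0.0054578 , -0.01738745]), 'finger_gap': 85.40227167558217}
```

View pics/scene0.png

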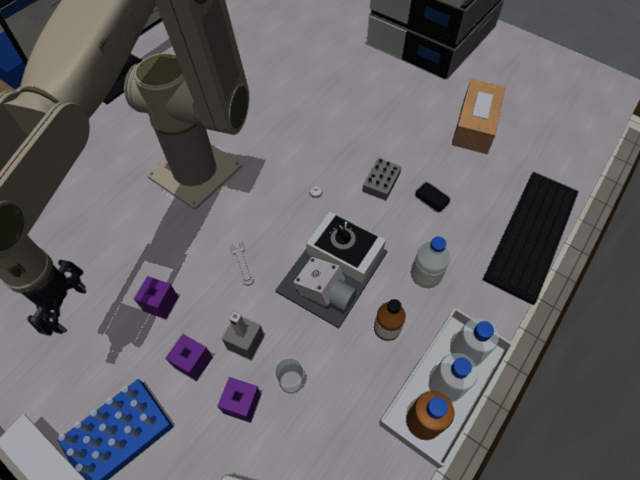

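```bash
cat > h.py <<'E'
import numpy as np,cv2
from scipy.spatial.transform import Rotation as R
def rot(o): return R.from_euler('xyz',o,degrees=True).as_matrix()
def cloud(d,k):
    K=k["camera_matrix"];v,u=np.mgrid[0:480,0:640]
    dx=(u-K[0,2])/K[0,0];dy=(v-K[1,2])/K[1,1];x,y=dx,dy
    for _ in range(8):
        f=1+k["k1"]*(x*x+y*y);x,y=dx/f,dy/f
    P=np.stack([x*d,y*d,d],-1)
    P=P@rot(k["orientation"]).T+k["eye"]; P[d==0]=np.nan
    return P
def proj(p,k):
    q=(np.atleast_2d(p)-k["eye"])@rot(k["orientation"]);s=q[:,:2]/q[:,2:]
    s=s*(1+k["k1"]*(s**2).sum(1,keepdims=True));K=k["camera_matrix"]
    return s*K[0,0]+K[:2,2]
E
python3 - <<'E'
from bench import r,optics
from h import *
for c in ["scene","side"]:
    k=optics.camera_params(c);P=cloud(np.load(f"pics/{c}d.npy"),k);im=cv2.imread(f"pics/{c}0.png")
    u,v=proj([560,-30,90],k)[0].astype(int)
    cr=im[max(0,v-75):v+75,max(0,u-100):u+100];cv2.imwrite(f"pics/{c}crop.png",cv2.resize(cr,(600,450),interpolation=cv2.INTER_CUBIC));print(c,u-100,v-75)
    # panel plane (dark, z~70)
    z=P[...,2];near=(abs(P[...,0]-560)<160)&(abs(P[...,1])<200)
    m=((abs(z-70)<4)&near).astype(np.uint8)
    n,l,s,ce=cv2.connectedComponentsWithStats(m)
    for i in range(1,n):
        if s[i,4]>150:
            q=P[l==i];rc=cv2.minAreaRect(q[:,:2].astype(np.float32));print("z70",s[i,4],rc,np.median(q[:,2]))
    # sloped top normals: fit plane to pts z 75..115, y<-50
    m=near&(z>70)&(z<114)&(P[...,1]<-60);q=P[m]
    print("slope pts",len(q))
    best=None;rng=np.random.default_rng(0)
    for _ in range(500):
        a=q[rng.choice(len(q),3)];nn=np.cross(a[1]-a[0],a[2]-a[0]);
        if np.linalg.norm(nn)<1: continue
        nn/=np.linalg.norm(nn);nn*=np.sign(nn[2]);
        if nn[2]>.98 or nn[2]<.85: continue
        w=abs((q-a[0])@nn)<1.5
        if best is None or w.sum()>best[0]: best=(w.sum(),nn,w)
    w=best[2];qq=q[w];print(best[:2],qq.mean(0),np.degrees(np.arctan2(best[1][1],best[1][0])),np.degrees(np.arccos(best[1][2])), qq.min(0),qq.max(0))
    # knob bar top
    m=(abs(z-114)<4)&(abs(P[...,0]-550)<50)&(abs(P[...,1]-45)<50);q=P[m]
    if len(q)>5: print("bar",len(q),cv2.minAreaRect(q[:,:2].astype(np.float32)),q.mean(0))
    for n,cx,cy in [("stand",520,-320)]:
        m=(abs(z-80)<4)&(abs(P[...,0]-cx)<70)&(abs(P[...,1]-cy)<70);q=P[m];print(n,len(q),cv2.minAreaRect(q[:,:2].astype(np.float32)),np.median(im[m],axis=0))
        m=(abs(z-175)<5)&(abs(P[...,0]-cx)<70)&(abs(P[...,1]-cy)<70);q=P[m];print("pentop",len(q),cv2.minAreaRect(q[:,:2].astype(np.float32)),q.mean(0))
E
```

```text
scene 232 180
z70 2023 ((556.419921875, 37.94353103637695), (180.3037872314453, 128.79298400878906), 4.643962383270264) 70.59436269512071
slope pts 1538
(np.int64(493), array([-0.31465046, -0.02350343,  0.94891658])) [ 560.84364069 -103.59691589   89.93649077] -175.7281129811843 18.392634857782436 [ 513.989613   -145.79932497   73.94524814] [606.31467655 -60.07463775 104.79009526]
bar 73 ((547.388916015625, 35.8990478515625), (15.516539573669434, 41.74739456176758), 73.2064437866211) [547.10140283  35.40985224 114.50812022]
stand 570 ((506.7937927246094, -328.1014709472656), (70.29739379882812, 70.94989776611328), 13.140756607055664) [ 99. 100. 101.]
pentop 88 ((506.9555358886719, -329.03790283203125), (23.01744270324707, 22.660173416137695), 21.351821899414062) [ 508.10301712 -328.69341261  174.90321471]
side 200 163
z70 2943 ((556.1943359375, 41.4172248840332), (179.9684295654297, 128.83641052246094), 4.800361633300781) 69.66382733798605
slope pts 1334
(np.int64(529), array([-0.34023655, -0.03958189,  0.93950645])) [557.70064143 -99.96551424  87.18154953] -173.36424588964638 20.031165089051743 [ 514.24753307 -142.73153991   71.75518331] [603.60187696 -60.23035897 104.23273116]
bar 98 ((545.4763793945312, 39.45967102050781), (14.85804271697998, 41.88943099975586), 70.0774154663086) [545.72839886  40.2984099  113.27270033]
stand 405 ((506.55462646484375, -323.1274108886719), (69.588623046875, 79.98631286621094), 12.944506645202637) [130. 133. 132.]
pentop 61 ((506.3818664550781, -323.7373962402344), (21.43520164489746, 23.54779052734375), 16.22539710998535) [ 505.99202458 -322.5475725   174.08298838]
```

The scene picture shows the grey stand with the upright pen at about (241,330). Three purple look-alikes are around it. The knob is at (342,236), and the disc on the pump head is at (316,272). The pump yaw is about 4.7°. The bar lies at about 162°, so the selector is at about 0.4 rad. First I turn the tool to yaw 72°, then move above the knob.

```bash
python3 -m pendant '[[1,0,0,0,-8.5],[1,0,0,0,-8.5],[1,0,0,0,-8.5],[1,0,0,0,-8.5],[1,0,0,0,-8.5],[1,0,0,0,-8.5],[1,0,0,0,-8.5],[1,0,0,0,-8.5]]' 60
python3 -m pendant '[[1,0,0,0,-8.5],[1,0,0,0,-8.5],[1,0,0,0,-8.5],[1,0,0,0,-8.5],[1,0,0,0,-8.5],[1,0,0,0,-8.5],[1,0,0,0,-8.5],[1,0,0,0,-8.5]]'
python3 -m pendant '[[1,40,6,0,0],[1,40,6,0,0],[1,40,6,0,0],[1,40,6,0,0],[1,40,6,0,0],[1,40,6,0,0],[1,40,6,0,0],[1,40,6,0,0]]'
```

```text
time: 2.1
tool_pos: [251.1, -544.9, 231.3]
tcp_rot: [180.0, 0.0, 3.1]
ft_force: [-1.0, -0.3, 0.1]
finger_gap: 85.5
time: 2.9
tool_pos: [251.1, -544.9, 231.3]
tcp_rot: [180.0, -0.0, 71.1]
ft_force: [-0.6, 0.0, 0.8]
finger_gap: 85.4
time: 3.7
tool_pos: [402.5, -257.2, 231.5]
tcp_rot: [180.0, 0.0, 70.7]
ft_force: [0.4, 0.1, 0.1]
finger_gap: 85.1
```

```bash
python3 -m pendant '[[1,41,4.7,0,0],[1,41,4.7,0,0],[1,41,4.7,0,0],[1,41,4.7,0,0],[1,41,4.7,0,0],[1,41,4.7,0,0],[1,41,4.7,0,0],[1,41,4.7,0,0],[1,0,0,0,0],[1,0,0,0,0]]'
python3 - <<'E'
from bench import r,optics
from h import *
print(r.sense()["tool_pos"])
p,d=optics.snapshot("wrist");k=optics.camera_params("wrist");cv2.imwrite("pics/w1.png",p);np.save("pics/w1d.npy",d)
P=cloud(d,k);z=P[...,2];print(k["eye"],k["orientation"])
near=(abs(P[...,0]-550)<60)&(abs(P[...,1]-38)<60)
m=near&(abs(z-114)<4);q=P[m];print("bar",len(q),cv2.minAreaRect(q[:,:2].astype(np.float32)) if len(q)>5 else 0,q.mean(0))
m=near&(abs(z-84)<4);q=P[m];print("disc",len(q),cv2.minEnclosingCircle(q[:,:2].astype(np.float32)) if len(q)>5 else 0)
m=(abs(z-70)<4)&(abs(P[...,0]-550)<160)&(abs(P[...,1]-30)<110);q=P[m];print("panel",len(q),cv2.minAreaRect(q[:,:2].astype(np.float32)))
for q in ["selector","disc"]: print(q,[(np.round(x["at"]).tolist(),round(x["score"],2)) for x in optics.search_frame("wrist",q)[:3]])
E
```

```text
time: 4.7
tool_pos: [545.7, 39.4, 231.1]
tcp_rot: [-180.0, 0.0, 70.9]
ft_force: [0.3, 0.7, -0.0]
finger_gap: 85.5
[545.65758313  39.38674552 231.05045483]
[480.41821519  61.40490532 373.08299768] [1.64261328e+02 4.67005209e-02 7.08149349e+01]
bar 1385 ((546.1779174804688, 36.433433532714844), (13.842632293701172, 40.79971694946289), 71.10690307617188) [545.63672702  36.76878017 112.94284175]
disc 1725 ((546.505126953125, 36.194793701171875), 21.97345733642578)
panel 35276 ((560.815673828125, 9.017143249511719), (183.94180297851562, 182.17384338378906), 5.216078758239746)
selector [([543.0, 40.0, 82.0], 0.93)]
disc [([560.0, -94.0, 91.0], 0.65)]
```

View pics/w1.png

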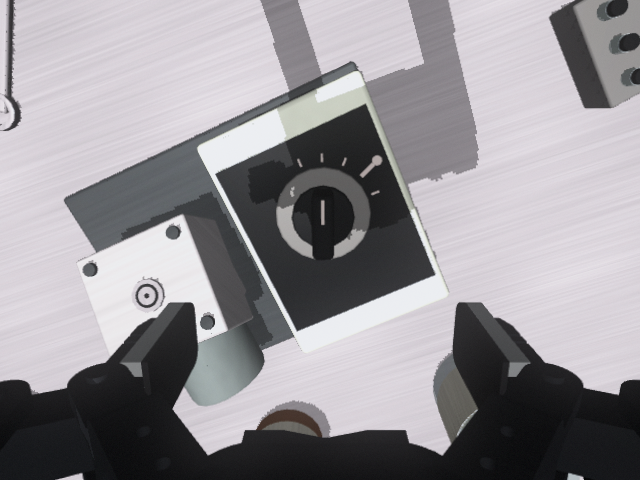

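The wrist picture shows the bar at (322,225) with its pointer on the 2nd tick (0.4). The dot mark is at (375,160), which is clockwise. The knob axis is at (546.3, 36.3), so I go down and grip.

```bash
python3 -m pendant '[[0.6,-2.7,1.6,30,0],[0.6,0,0,40,0],[0.6,0,0,40,0],[0.6,0,0,20,0],[0.6,0,0,11,0],[0.6,0,0,0,0],[0,0,0,0,0],[0,0,0,0,0],[0,0,0,0,0],[0,0,0,0,0]]' 40
python3 -m pendant '[[0,0,0,0,0],[0,0,0,0,0],[0,0,0,0,0]]'
```

```text
time: 5.85
tool_pos: [548.3, 36.5, 92.7]
tcp_rot: [179.8, -0.2, 70.8]
ft_force: [2.9, 4.9, 3.4]
finger_gap: 13.1
time: 6.15
tool_pos: [548.3, 36.6, 92.7]
tcp_rot: [179.8, -0.2, 70.8]
ft_force: [2.0, 5.9, 3.6]
finger_gap: 12.9
```

```bash
python3 -m pendant '[[0,0,0,0,6],[0,0,0,0,6],[0,0,0,0,6],[0,0,0,0,6],[0,0,0,0,6],[0,0,0,0,6],[0,0,0,0,6],[0,0,0,0,4],[0,0,0,0,0]]'
```

```text
time: 7.05
tool_pos: [547.4, 35.8, 92.6]
tcp_rot: [179.9, -0.1, 24.6]
ft_force: [-2.7, 1.3, 6.5]
finger_gap: 12.9
```

```bash
python3 -m pendant '[[0.5,0,0,0,0],[0.5,0,0,0,0],[0.5,0,0,0,0],[0.5,0,0,-20,0],[0.5,0,0,-40,0],[0.5,0,0,-40,0],[0.5,0,0,-45,0],[1,0,0,0,0]]'
python3 - <<'E'
from bench import r,optics
from h import *
p,d=optics.snapshot("wrist");k=optics.camera_params("wrist");cv2.imwrite("pics/w2.png",p)
P=cloud(d,k);z=P[...,2]
near=(abs(P[...,0]-550)<60)&(abs(P[...,1]-38)<60)
m=near&(abs(z-114)<4);q=P[m];print("bar",len(q),cv2.minAreaRect(q[:,:2].astype(np.float32)) if len(q)>5 else 0,q.mean(0))
# disc and slope
m=(z>65)&(z<110)&(P[...,1]<-50)&(P[...,1]>-150)&(abs(P[...,0]-560)<60);q=P[m]
c=np.array([560,-98]);mm=np.hypot(*(q[:,:2]-c).T)<40;A=q[mm]
for _ in range(8):
    co=np.linalg.lstsq(np.c_[A[:,:2],np.ones(len(A))],A[:,2],rcond=None)[0]
    res=A[:,2]-np.c_[A[:,:2],np.ones(len(A))]@co;A=A[abs(res)<max(1.2,1.2*res.std())]
n=np.array([-co[0],-co[1],1]);n/=np.linalg.norm(n);print("slope",len(A),n,np.degrees(np.arctan2(n[1],n[0])),np.degrees(np.arccos(n[2])))
h=(q-np.array([0,0,co[2]]))@n
for lo,hi in [(2,3.7),(3.3,5)]:
    s=q[(h>lo)&(h<hi)&(np.hypot(*(q[:,:2]-c).T)<25)];
    if len(s)>5: print(lo,len(s),s.mean(0),cv2.minAreaRect(s[:,:2].astype(np.float32)))
g=cv2.cvtColor(p,cv2.COLOR_BGR2GRAY)
u,v=proj([560,-98,92],k)[0].astype(int);print(u,v)
y0,x0=max(0,v-40),max(0,u-40);cr=p[y0:v+40,x0:u+40];np.save("pics/w2P.npy",P);print(x0,y0,cr.shape)
cv2.imwrite("pics/w2.png",p)
E
```

```text
time: 7.85
tool_pos: [550.0, 35.3, 243.5]
tcp_rot: [179.7, -0.6, 24.7]
ft_force: [0.9, -0.3, 0.2]
finger_gap: 55.7
bar 368 ((544.4940795898438, 38.24650573730469), (11.803250312805176, 38.64740753173828), 26.30593490600586) [544.25713182  38.60457126 110.49136895]
slope 4958 [-0.33303195 -0.03243811  0.94235741] -174.43680214095818 19.548702098594326
2 487 [555.80435679 -97.40940487  86.74841229] ((556.0050659179688, -97.5663070678711), (23.127532958984375, 21.75661277770996), 80.85884857177734)
3.3 226 [555.31896324 -97.28343913  87.41388326] ((556.035888671875, -97.0328369140625), (22.256933212280273, 20.05424690246582), 70.08718872070312)
264 374
224 334 (80, 80, 3)
```

View pics/w2.png

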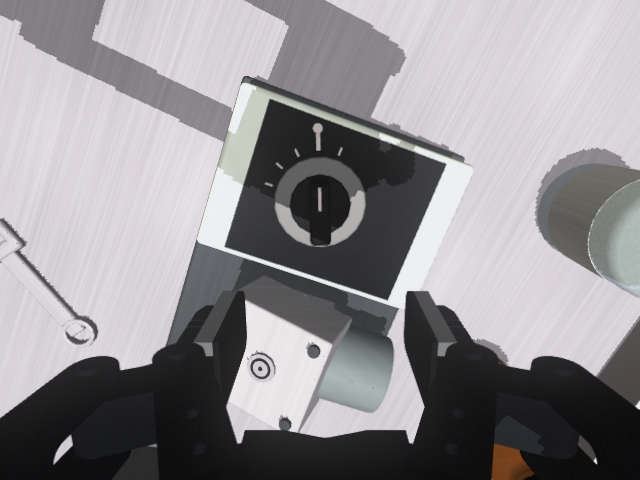

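The w2 picture shows the pointer at (320,200) lined up with the dot mark at (318,128), so the selector is set. Rows can't tilt the tool, so I'll pivot the pen about the jaw axis by catching its tip in the stand's hole. To do that I grip it with the jaws along its y side.

```bash
python3 -m pendant '[[1,0,0,0,8.5],[1,0,0,0,8.5],[1,0,0,0,8.5],[1,0,0,0,8.5],[1,0,0,0,8.5],[1,0,0,0,8.5],[1,0,0,0,8.5],[1,0,0,0,8.5],[1,0,0,0,8.5],[1,0,0,0,8.5]]'
python3 -m pendant '[[1,0,0,0,8.5],[1,0,0,0,6.5],[1,0,0,0,0]]'
python3 - <<'E'
from bench import r,optics
from h import *
s=r.sense();print(s["tool_pos"],s["tcp_rot"],s["joint_pos"])
d=np.load("pics/w1d.npy");k=optics.camera_params("wrist")
k["eye"]=np.array([480.418,61.405,373.083]);k["orientation"]=np.array([164.261,.0467,70.815])
P=cloud(d,k);p=cv2.imread("pics/w1.png")
print("spot",P[294:299,145:150].reshape(-1,3).mean(0))
q=P[(P[...,2]>65)&(P[...,2]<110)&(np.hypot(P[...,0]-558,P[...,1]+98)<40)];A=q
for _ in range(8):
    co=np.linalg.lstsq(np.c_[A[:,:2],np.ones(len(A))],A[:,2],rcond=None)[0]
    res=A[:,2]-np.c_[A[:,:2],np.ones(len(A))]@co;A=A[abs(res)<max(1.2,1.2*res.std())]
n=np.array([-co[0],-co[1],1]);n/=np.linalg.norm(n);print("n",n,np.degrees(np.arctan2(n[1],n[0])),np.degrees(np.arccos(n[2])))
g=cv2.cvtColor(p,cv2.COLOR_BGR2GRAY)[270:320,120:175]
print(cv2.HoughCircles(cv2.resize(g,None,fx=4,fy=4),cv2.HOUGH_GRADIENT,1,50,param1=100,param2=25,minRadius=20,maxRadius=80))
E
```

```text
time: 8.9
tool_pos: [545.6, 35.5, 233.7]
tcp_rot: [179.9, 0.1, -60.6]
ft_force: [0.5, 0.3, -0.3]
finger_gap: 85.2
time: 9.2
tool_pos: [545.7, 35.5, 233.9]
tcp_rot: [179.9, 0.0, -75.4]
ft_force: [0.2, -0.1, -0.9]
finger_gap: 85.8
[545.67270665  35.47891559 233.8547992 ] [ 1.79883600e+02  3.43221093e-02 -7.53623556e+01] [-1.65269293e+00 -7.05043116e-01  9.35006817e+01  2.93551806e-04
  8.73257162e+01  7.37096138e+01]
spot [557.71798594 -98.54642156  90.98116074]
n [-0.34024574 -0.02955278  0.93987205] -175.03590977154454 19.969919785485423
[[[106.5 102.5  36.2]]]
```

```bash
python3 -m pendant '[[1,38,14,0,0],[1,38,14,0,0],[1,38,14,0,0],[1,38,14,0,0],[1,38,14,0,0],[1,38,14,0,0],[1,38,14,0,0],[1,38,14,0,0],[1,36,17,0,0],[1,0,0,0,0]]'
python3 -m pendant '[[1,0,0,0,0],[1,0,0,0,0]]'
python3 - <<'E'
from bench import r,optics
from h import *
p,d=optics.snapshot("wrist");k=optics.camera_params("wrist");cv2.imwrite("pics/w3.png",p)
P=cloud(d,k);z=P[...,2]
near=(abs(P[...,0]-507)<60)&(abs(P[...,1]+326)<60)
for nm,h in [("pen",175),("stand",80)]:
    m=near&(abs(z-h)<5);q=P[m]
    if len(q)>5: print(nm,len(q),cv2.minAreaRect(q[:,:2].astype(np.float32)),q.mean(0))
print([(x["at"],x["score"]) for x in optics.search_frame("wrist","pen")])
E
```

```text
time: 10.2
tool_pos: [506.1, -330.4, 233.9]
tcp_rot: [179.9, -0.0, -75.3]
ft_force: [-1.1, 1.5, -0.1]
finger_gap: 85.4
time: 10.4
tool_pos: [508.1, -325.2, 234.6]
tcp_rot: [180.0, 0.1, -75.1]
ft_force: [-0.1, 0.8, 1.0]
finger_gap: 85.6
pen 1806 ((507.6871032714844, -327.3807067871094), (22.303796768188477, 21.961912155151367), 13.485974311828613) [ 508.8048636  -326.96444062  174.57366027]
stand 7223 ((507.2899169921875, -327.37261962890625), (70.43352508544922, 70.02569580078125), 12.982977867126465) [ 513.347645   -325.35565184   79.71112127]
[([515.7, -323.7, 179.4], 0.83)]
```

View pics/w3.png

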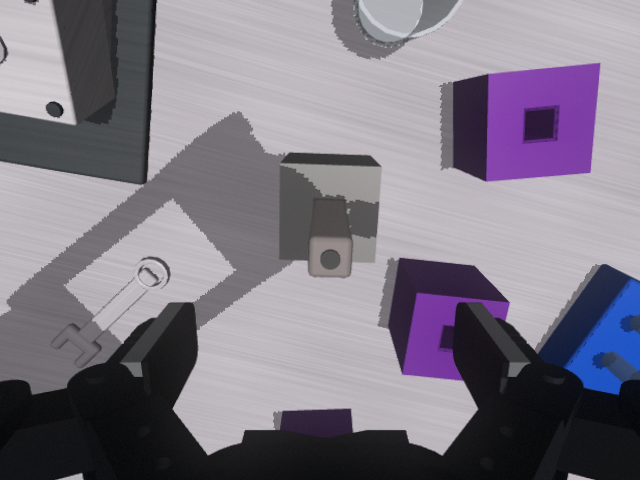

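The wrist picture shows the pen top at (330,258) inside the grey stand, square to the jaws. The purple blocks stand clear. Now I go down and grip at about pen z = 125.

```bash
python3 -m pendant '[[0.7,2,1,20,1.6],[0.7,0,0,40,0],[0.7,0,0,35,0],[0.7,0,0,20,0],[0.7,0,0,3.5,0],[0.7,0,0,0,0],[0,0,0,0,0],[0,0,0,0,0],[0,0,0,0,0],[0,0,0,0,0]]' 50
python3 -m pendant '[[0,0,0,0,0],[0,0,0,0,0]]'
```

```text
time: 11.5
tool_pos: [508.6, -329.0, 118.7]
tcp_rot: [-179.9, -0.1, -76.9]
ft_force: [-0.3, 0.9, 7.4]
finger_gap: 21.3
time: 11.7
tool_pos: [508.6, -329.1, 118.7]
tcp_rot: [-179.9, -0.1, -76.9]
ft_force: [0.2, 0.4, 7.1]
finger_gap: 21.3
```

```bash
python3 -m pendant '[[0,0,0,-15,0],[0,0,0,-15,0],[0,0,0,-15,0],[0,0,0,-10,0],[0,0,0,-5,0],[0,0,0,0,0],[0,0,0,0,0]]'
python3 - <<'E'
from bench import r,optics
import cv2
p,d=optics.snapshot("wrist");cv2.imwrite("pics/w4.png",p)
p,d=optics.snapshot("side");cv2.imwrite("pics/s4.png",cv2.resize(p[60:260,300:560] if 0 else p,(640,480)))
E
```

```text
time: 12.4
tool_pos: [507.3, -328.2, 176.3]
tcp_rot: [180.0, 0.0, -76.9]
ft_force: [-0.0, -0.4, -0.7]
finger_gap: 21.6
```

View pics/w4.png

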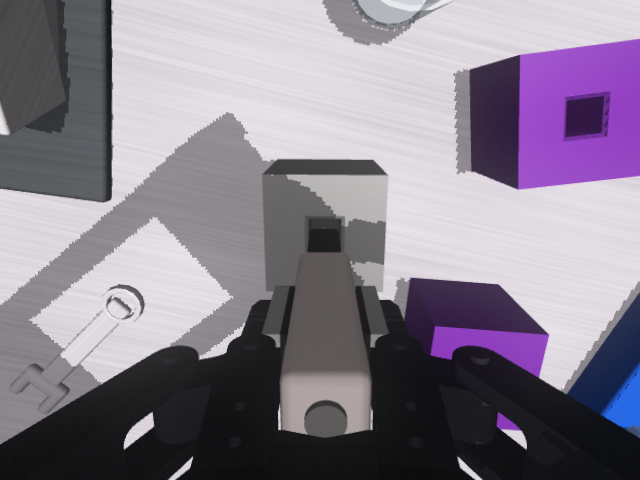

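The wrist picture shows the pen held square between the pads, with the nose end just over the hole at (325,240). Now I pivot it: move along +tool y (towards -x) with the tip caught in the hole.

```bash
python3 -m pendant '[[0,0,6,1,0],[0,0,6,1,0],[0,0,6,1,0],[0,0,6,1,0],[0,0,6,1,0],[0,0,6,1,0],[0,0,5,0,0],[0,0,5,0,0],[0,0,0,0,0]]'
python3 - <<'E'
from bench import r,optics
import cv2
p,d=optics.snapshot("wrist");cv2.imwrite("pics/w5.png",p)
E
```

```text
time: 13.4
tool_pos: [462.1, -339.0, 170.8]
tcp_rot: [180.0, -0.0, -76.9]
ft_force: [1.7, 1.4, 0.8]
finger_gap: 21.4
```

View pics/w5.png

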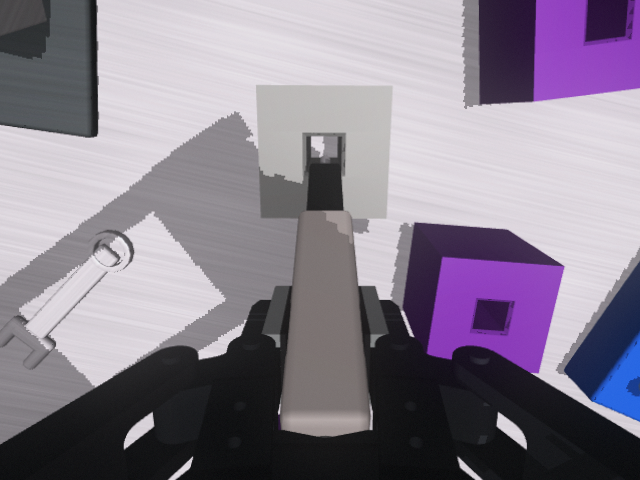

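```bash
python3 -m pendant '[[0,0,0,-10,0],[0,0,0,-20,0],[0,0,0,-25,0],[0,0,0,-25,0],[0,0,0,0,0],[0,0,0,0,0],[0,0,0,0,0]]'
cat > m.py <<'E'
from bench import r,optics
from h import *
s=r.sense();T=rot(s["tcp_rot"]);o=s["tool_pos"];k=optics.camera_params("wrist")
p,d=optics.snapshot("wrist");cv2.imwrite("pics/wm.png",p)
print(o,s["tcp_rot"])
P=(cloud(d,k)-o)@T     # tool frame
q=P[215:400,300:350].reshape(-1,3);q=q[np.isfinite(q).all(1)&(abs(q[:,0])<6)&(q[:,2]<40)&(abs(q[:,1])<60)]
A=q
for _ in range(10):   # y = a z + b  (face), in tool frame
    a,b=np.polyfit(A[:,2],A[:,1],1);res=A[:,1]-a*A[:,2]-b;A=A[abs(res)<max(1,2*res.std())]
t=np.degrees(np.arctan(a));print("face",len(A),"tilt",t,"b",b,"zrange",A[:,2].min(),A[:,2].max(),"std",res.std())
# pixels of pen beyond: black nose, tip
c=P[140:215,290:360].reshape(-1,3);c=c[np.isfinite(c).all(1)&(abs(c[:,0])<12)&(c[:,2]<125)]
n=np.array([0,np.cos(np.radians(t)),-np.sin(np.radians(t))]);ax=np.array([0,np.sin(np.radians(t)),np.cos(np.radians(t))])
f=np.array([0,b,0]);al=(c-f)@ax;dep=(c-f)@n
for lo in range(-20,130,8):
    w=(al>=lo)&(al<lo+8)&(abs(dep)<25)
    if w.sum()>2: print(lo,w.sum(),np.median(dep[w]).round(1),c[w,0].mean().round(1))
al2=(A-f)@ax;print("face al",np.percentile(al2,[0,1,99,100]))
E
python3 m.py
```

```text
time: 14.15
tool_pos: [462.0, -338.4, 249.2]
tcp_rot: [179.9, 0.1, -76.9]
ft_force: [1.3, 0.5, -1.8]
finger_gap: 21.7
[ 462.04258345 -338.4058267   249.24421605] [ 1.79892104e+02  1.08180297e-01 -7.68664598e+01]
face 7027 tilt -18.500172765884795 b -19.609167501462736 zrange -53.12158220906928 28.645360947362647 std 0.42236825766322644
28 184 0.1 -0.3
36 287 2.9 -0.4
44 315 3.0 -0.3
52 280 2.9 -0.2
60 271 3.0 -0.4
68 228 3.0 -0.3
76 184 3.0 -0.2
84 5 3.7 -3.3
92 41 8.0 -0.4
100 25 8.3 -0.3
face al [-55.70841288 -54.78687977  27.43193845  29.97479994]
```

View pics/wm.png

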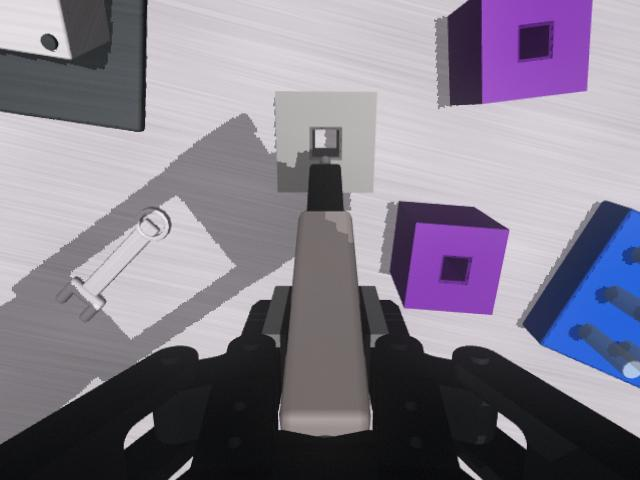

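The wrist picture shows the pen clear of the stand, tip at (325,160), leaning 18.5° the right way. The tip sits at about (0,-42,+103) in the tool frame. I align the yaw and go to about 25 mm off the disc along its normal.

```bash
python3 -m pendant '[[0,0,0,0,4],[0,0,0,0,4.1],[0,-29,-8,0,0],[0,-29,-8,0,0],[0,-29,-8,0,0],[0,-29,-8,0,0],[0,-29,-8,0,0],[0,-29,-8,0,0],[0,-29,-8,0,0],[0,-27,-9,0,0]]'
python3 -m pendant '[[0,0,0,20,0],[0,0,0,12,0],[0,0,0,0,0],[0,0,0,0,0],[0,0,0,0,0]]'
cat >> m.py <<'E'
tt=f+ax*104.5+n*11; tw=o+T@tt
S=np.array([557.7,-98.5,91.0]);N=np.array([-.3407,-.0298,.9397]);dw=S-tw
print("tip",tw.round(1),"S-tip world",dw.round(1),"in tool",(T.T@dw).round(1),"along -n",(-dw@N).round(1),"axis err",np.degrees(np.arccos(-(T@ax)@N)))
if 0: pass
Pw=P@T.T+o; dm=(np.linalg.norm(Pw-S,axis=-1)<16)
v,u=np.nonzero(dm);print("disc px",u.mean() if len(u) else None,v.mean() if len(v) else None, Pw[dm].mean(0), "S px",proj(S,k),"tip px",proj(tw,k))
print([(x["at"],x["score"]) for x in optics.search_frame("wrist","disc")])
E
python3 m.py
```

```text
time: 15.2
tool_pos: [506.6, -102.5, 249.3]
tcp_rot: [179.9, 0.0, -85.0]
ft_force: [-0.1, 0.2, -1.7]
finger_gap: 21.6
time: 15.7
tool_pos: [507.5, -104.7, 219.4]
tcp_rot: [-180.0, -0.0, -85.0]
ft_force: [-0.4, -1.3, -1.3]
finger_gap: 21.3
[ 507.48437988 -104.65932625  219.36475246] [-1.79971847e+02 -1.79378848e-02 -8.50184155e+01]
face 7008 tilt -18.46665279934598 b -19.57679741288491 zrange -53.17347563349814 28.183985456723722 std 0.4160756195833634
28 184 0.1 -0.3
36 286 2.9 -0.3
44 323 3.0 -0.3
52 286 2.9 -0.2
60 263 3.0 -0.5
68 228 2.9 -0.3
76 183 3.0 -0.1
84 4 3.8 -2.5
92 37 8.1 -0.2
100 28 8.3 -0.5
face al [-55.75109064 -54.85398098  27.39319572  29.57163568]
tip [ 549.6 -101.   116.8] S-tip world [  8.1   2.5 -25.8] in tool [-1.8 -8.3 25.8] along -n 27.1 axis err 1.5035031489400494
disc px 322.09746696035245 138.4058370044053 [559.72571089 -98.28815872  90.04067221] S px [[322.1562856  142.07539806]] tip px [[325.11559185 160.34652564]]
[([560.6, -95.8, 90.0], 0.67)]
```

View pics/wm.png

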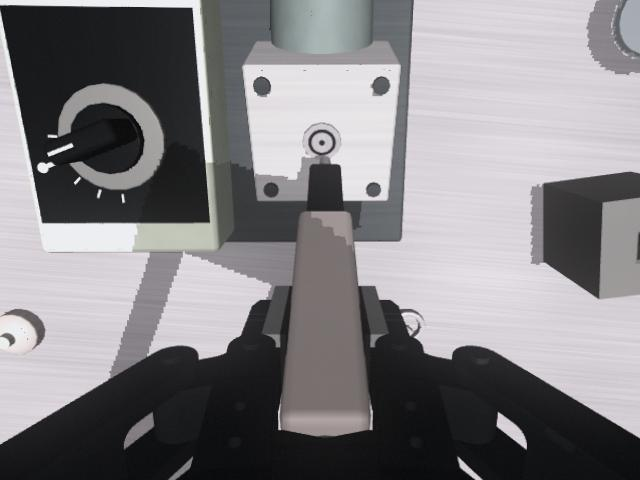

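The knob still points to the dot. The disc centre is at (321,142), which agrees with my projected spot. The tip is at about (323,158), 27 mm off along the normal with an axis error of 1.5°. I approach along the normal in short steps.

```bash
python3 -m pendant '[[0,-1.5,-2,6,0],[0,0,-2,6,0],[0,0,-2,6,0],[0,0,-1,3,0],[0,0,0,0,0],[0,0,0,0,0],[0,0,0,0,0]]'
python3 m.py | grep -E "tip|disc|face"
python3 -m pendant '[[0,0,-0.7,2,0],[0,0,-0.7,2,0],[0,0,0,0,0],[0,0,0,0,0]]'
python3 -m pendant '[[0,0,-0.7,2,0],[0,0,0,0,0],[0,0,0,0,0]]'
```

```text
time: 16.5
tool_pos: [514.3, -101.9, 198.1]
tcp_rot: [-180.0, -0.0, -85.0]
ft_force: [-0.4, -0.3, -1.6]
finger_gap: 21.2
face 7034 tilt -18.464151389739296 b -19.544002836117883 zrange -53.16846380001956 28.84959707326013 std 0.42439983198688785
face al [-55.74081648 -54.79567912  27.40706315  30.15833772]
tip [556.4 -98.2  95.5] S-tip world [ 1.3 -0.3 -4.5] in tool [ 0.4 -1.2  4.5] along -n 4.7 axis err 1.5111496144828993
disc px 325.91469194312793 149.60722748815166 [561.96517236 -98.19059965  91.16635299] S px [[325.80508237 157.30350151]] tip px [[325.0462738  160.38115417]]
time: 17.0
tool_pos: [515.5, -101.7, 193.6]
tcp_rot: [180.0, 0.0, -85.0]
ft_force: [-1.6, 0.6, -1.8]
finger_gap: 21.5
time: 17.3
tool_pos: [516.4, -101.7, 191.9]
tcp_rot: [-180.0, -0.0, -85.0]
ft_force: [-0.3, -0.7, 0.0]
finger_gap: 22.0
```

```bash
python3 m.py | grep -E "tip|disc|face"
python3 - <<'E'
from bench import r
import cv2
p=cv2.imread("pics/wm.png");cv2.imwrite("pics/wc.png",cv2.resize(p[90:230,240:400],(640,560),interpolation=cv2.INTER_CUBIC))
E
```

```text
face 7055 tilt -18.500258404231865 b -19.58206518656819 zrange -53.08134639361877 28.4524948100949 std 0.41982989872890186
face al [-55.68784855 -54.8520452   27.39772293  29.80264398]
tip [558.5 -98.   89.4] S-tip world [-0.8 -0.5  1.6] in tool [ 0.4  0.9 -1.6] along -n -1.8 axis err 1.4845337001137402
disc px 326.2166562304321 153.14151534126486 [562.59270995 -98.2755824   90.99018652] S px [[325.85817708 162.15076931]] tip px [[325.12917852 160.23050818]]
```

View pics/wc.png

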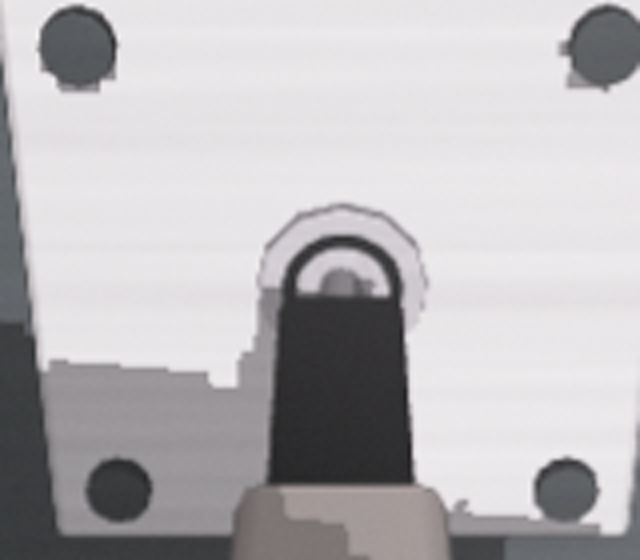

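The crop shows the tip at about (342,280), on the disc inside the ring, laterally centred, with the plunger slightly in (Fz up about 1.6 N). I push about 5 mm further along the normal.

```bash
python3 -m pendant '[[0,0.3,-0.6,1.6,0],[0,0,-0.6,1.6,0],[0,0,-0.5,1.5,0],[0,0,0,0,0],[0,0,0,0,0],[0,0,0,0,0],[0,0,0,0,0],[0,0,0,0,0]]'
python3 m.py | grep -E "tip|disc|face"
python3 - <<'E'
from bench import r,optics
from h import *
F=[]
for _ in range(8):
    p,d=optics.snapshot("scene");F.append(r.sense()["ft_force"])
print(np.mean(F,0))
p=cv2.imread("pics/wm.png");a=cv2.resize(p[90:230,240:400],(400,350),interpolation=cv2.INTER_CUBIC)
p,d=optics.snapshot("side");k=optics.camera_params("side");u,v=proj([557,-98,110],k)[0].astype(int);b=cv2.resize(p[v-70:v+70,u-80:u+80],(400,350),interpolation=cv2.INTER_CUBIC)
cv2.imwrite("pics/fin.png",np.hstack([a,b]))
E
```

```text
time: 18.2
tool_pos: [518.0, -101.8, 187.2]
tcp_rot: [-180.0, 0.0, -85.0]
ft_force: [-0.8, 1.3, 0.7]
finger_gap: 21.8
face 7001 tilt -18.487341018208948 b -19.592941683754752 zrange -53.15668951164774 28.112546233983707 std 0.4200857029208266
face al [-55.74443053 -54.85656908  27.26142255  29.42579521]
tip [560.2 -98.1  84.6] S-tip world [-2.5 -0.4  6.4] in tool [ 0.2  2.5 -6.4] along -n -6.9 axis err 1.5060078938050672
disc px 325.95153896529143 156.1781270464964 [563.00671974 -98.2887291   90.84625017] S px [[325.49646892 166.12138913]] tip px [[325.09755734 160.25854716]]
[-0.84437544  1.27745242  1.22919574]
```

View pics/fin.png

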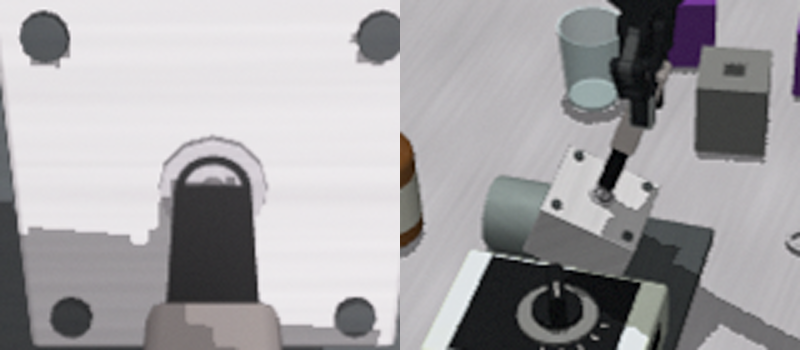

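The pen is square on the disc centre. It is about 7 mm in, Fz is about 2.9 N over its free value, and the lateral error is under 1 mm. Handing in.

```bash
python3 -c "
from bench import hand_in,r
print(hand_in());s=r.sense();print(s['time'],s['tool_pos'],s['ft_force'],s['finger_gap'])"
```

```text
the job is handed in; nothing more can be done
None
the job is handed in; nothing more can be done
```

The job is handed in after about 19 s of the 51 s. The knob is on the dot mark, and the arm still holds the pen pressed on the disc.

- **Knob:** I turned it clockwise from the second tick (0.4 rad). The wrist pictures after I let go, and from above the disc later, show the pointer on the long mark with the dot.
- **Pen:** The moves cannot tilt the tool, so I caught the pen's tip in the stand's hole and pivoted the pen in the grip. It leans 18.5°, and I turned it to line up with the disc.
- **Last checks on the press:** The tip is less than 1 mm from the disc's centre and the axis is 1.5° off square. The tip is pushed in about 7 mm, half-way, at about 3 N, and the fingers are 21.8 mm apart on the 22 mm body.
- **Limits of the checks:** The push depth comes from the pen's geometry, not a direct reading. The force agrees with it only roughly, because the force readings wander by about 1 N.
- **Other things:** I never touched the bystanders or the purple look-alikes. I did not measure their positions again at the end. No check failed or disagreed.

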